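# Ratchet the low V-head stand level and lay the ink roller

### The job

One of the two ratchet stands on the rail has been left low: pull its V head up, counting the clicks, until it is caught at the same height as the other stand's head, which is set right and must stay as it is. Lift the ink roller out of its sloping rack and lay it in the two V heads so that it rests level, one shaft end in each. Do not drop the roller or lay it down on the board or table, and leave the other things where they are.

Things in the scene. Friction and masses are not known exactly. Their poses are not given: they have to be found in the camera images.
- rail: Dark steel base bar, 84 x 276 x 12 mm, fixed on the wooden cover board (top 33 mm above the table). Origin: centre of its underside; y along the bar, z up. The two stands are bolted on it 160 mm apart, at y = -80 and +80 mm; which is which varies. Each is a grey tube 34 mm square with a toothed column sliding up out of it, a V head on top and a sprung pawl on its -x side.
- low_stand: Foot of the stand to raise, centre, on the rail; it stays put as the column rises, and the column's height is not reported. The tube ends 99 mm above it. The shaft seat of its head (alike set_head) starts 128 mm (lowest notch) or 140 mm above it, 2 to 5 notches of 12 mm below the other head; the column rises 80 mm at most.
- set_stand: Foot of the stand already set, like low_stand. The ratchet: about 3 mm past each notch the pawl clicks in under a tooth; let go after that, the column settles back on the notch, let go before, it falls to the notch below. Lifting takes 4 N (the weight) over the first 5 mm, then 9 to 13 N until the click, when it drops away again. It cannot go down unless the pawl's tail is pressed.
- set_head (a point): Shaft seat of the head already set: where the axis of a shaft lying in its V comes. Both heads are dark steel blocks, 46 mm wide across the V (rail x; flat parallel outer faces to grip), 24 mm along the rail, 37 mm high. Tops of the two 8 mm cheeks: 13 mm above this point; underside: 24 mm below. The V is 90 degrees, 30 mm wide at the cheeks.
- rack: Sloping roller rack, fixed on the board: wooden base 172 x 70 x 12 mm, a low steel fork with an end stop at its -x end and a tall fork at +x. Origin: centre of the underside of the base, z up. The forks' slots, 20 mm wide, open square to the slope of 40 degrees; the roller comes free once lifted 25 mm that way.
- roller: Black rubber ink roller, 44 mm thick and 108 mm long, on a steel shaft 16 mm thick and 200 mm long; 0.36 to 0.6 kg. Origin: its centre. x axis: along the shaft, towards the upper end as it lies in the rack (40 degrees above level); there its centre is 112 mm above the rack's origin.
- roller_end_a (a point): Centre of the bare shaft, 80 mm from the roller's centre on its +x side (upper end in the rack); this part of the shaft lies in a V head at the end.
- roller_end_b (a point): The same on the -x side (lower end in the rack).
- ink_tin: Round ink tin, 97 mm across, 80 mm high, a bystander. Origin: centre of its underside.
- tape: Black pocket tape measure, 66 x 64 x 31 mm, a bystander. Origin: centre of its underside.
- stick: Composing stick, flat metal tray 52 x 250 x 22 mm, a bystander. Origin: centre of its underside.
- loose_quoin: Black steel quoin, 22 x 55 x 18 mm, a bystander. Origin: centre of its underside.

How it is judged:
By the outcome, as a careful person would: the job done as asked, in the order asked, and still so for the second after the job is handed in, with the robot touching nothing.
It also fails if it takes over 72 s, if anything falls off the work surface, if the arm or the gripper's body presses on something with over 40 N, if the wrist force passes 120 N, or if a joint passes its speed limit or range.

### The arm

A 7-joint arm with a two-finger parallel gripper is mounted at the origin on a cart in front of the work surface, level with it; the furniture and walls round the work are solid. World frame = base frame: x ahead of the robot, y to its left, z up, the work surface at z = 0. Lengths are in m, angles in rad, forces in N, time in s.
With the tool pointing down it reaches from about 0.35 to 0.9 m from the base axis. Payload 8.1 kg.
Tool frame: the origin (TCP) lies midway between the tips of the shut fingers; the grasp point (between the pads) lies 19 mm behind it; z points along the fingers, y is the direction in which the jaws open and shut (so a half turn about z gives the same grasp; the last joint's range is limited). The gripper opens to 92 mm and grips with 3 to 60 N. Pads are 19 mm wide; open, the fingers measure 130 mm over their backs; the gripper's body (75 mm by 190 mm) begins 47 mm behind the grasp point.
Start: joints at [1.059, 0.434, 0.025, 1.573, -0.012, 1.134, -0.075], TCP at [0.248, -0.574, 0.205] pointing down, gripper open.
Joint ranges: [-2.62, 2.62], [-0.44, 2.09], [-1.27, 1.32], [0.08, 2.57], [-1.32, 4.46], [0.12, 2], [-2.74, 2.74]. Speed limits (rad/s): [2.22, 2.22, 3.01, 3.01, 3.14, 3.14, 3.14].

### API

Orientations are given as a rotation vector (axis times angle).
In Python, from cell import monitor, get_image, get_calibration, workorder, look_for, masks_of gives the robot as it stands.
- The arm moves only by the shell command python3 -m crank 'ROWS' [FORCE]. ROWS is JSON, a list of rows, each a list of 3 entries, a list of its own where there are three numbers: the shift along the tool's x, y, z in cm, then the turn about the tool's z in degrees, then the closure in counts, from 0 (fully open) to 255 (shut). A call has 1 to 5 rows; each row shifts and turns the commanded pose from where the row before left it, along the tool's axes as they then stand; what a row does not reach is not made up. A row lasts 1/10 s, in which the tool goes at most 50 mm and 8.59 degrees, less where a joint would pass 70% of its speed; a pose out of reach is approached as far as the arm can. A call with a gripper value outside its range is refused whole. The fingers move at their own pace and stop on an object; FORCE is the grip in N (left out, the last holds). Time passes only in rows, so rows that do not move let the fingers close. It gives the time, the measured TCP pose, the force and the opening at its end, in the units of the state.
- monitor.observe(): the state, without advancing time (a new reading comes with each control period).
- get_image(name): name is "scene" or "top" or "wrist"; returns (picture, depth): 420x560x3 uint8, red, green, blue; 420x560 float32, m along the optical axis (not along the pixel's ray), 0 where there is no reading.
- get_calibration(name): a dict with "fx", "fy", "cx", "cy" (pixels), "D" ([k1, k2, p1, p2, k3] as OpenCV has them; the pictures are not rectified), "R" (3x3) and "t" (3): a world point X has camera coordinates R X + t. Camera axes: x right, y down, z forward; pixel columns grow to the right and rows downward; lengths in m; the calibration is good to about 2 mm. A picture is of the moment at which its call begins: read the wrist's pose just before it. get_calibration takes no time and is no camera call; for the wrist camera it gives the pose at the moment of the call.
- workorder.sign_off(): hands the job in, once; it reports no verdict.
Trained networks look in the newest picture that a camera, given by its name, has taken for a name from the list of things; names that differ only in an ending like _2 or _b are one class to them, and where a whole thing is asked for, a point or a joint stands for the part that bears it (a point fixed in the world has none). Each returns a list of dicts, best first, with "score" (0 to 1); they miss things now and then, are a little off and sometimes report something else, mostly with a low value. They report only what shows in the picture. A call takes as long as a camera call.
- look_for(label, camera): "location" ([x, y, z] in m, in world coordinates, good to about 4 mm: the middle of the surface that is visible of it).
- masks_of(label, camera): "region" (420x560 bool, what is visible of it).
The state is a dict: "clock": time; "joints": joint angles; "dq": joint speeds; "joint_efforts": joint torques, N m; "position": TCP position; "ee_rot": TCP orientation; "force": force on the tool from outside, world axes, zero at the start; "ft_torque": the same for the moment, N m; "width": opening from 0.0 (shut) to 1.0 (fully open).
Only numpy, scipy, OpenCV 4.12 (cv2) and the standard library are available. Lean on these libraries where they do the work, as an engineer would, in place of code of your own. Each camera call takes 0.05 s, during which the arm holds its last target.

## Working session

There is one attempt and no reset: what is moved stays moved. The work goes in short steps, Python scripts to look and compute and a shell command to move; the robot and the scene stay as the last step left them, time stands still between calls to the robot, and variables do not carry over. Pictures are saved under pics/ and viewed, and the job is handed in when it is done.

```bash
ls; mkdir -p pics
python3 - <<'E'
from cell import monitor,get_image,get_calibration
import cv2
print(monitor.observe())
for n in("scene","top"):
    p,d=get_image(n); cv2.imwrite(f"pics/{n}0.png",p[:,:,::-1])
    c=get_calibration(n); print(n,c)
E
```

```text
pics
{'clock': 0.0, 'joints': array([ 1.05937322,  0.43523167,  0.02495012,  1.57410536, -0.01162362,
        1.13398329, -0.07507615]), 'dq': array([ 6.51349881e-04, -1.20738235e-03,  7.05131203e-04, -3.95371748e-05,
        1.50488023e-04,  1.57200575e-03,  1.20311161e-03]), 'joint_efforts': array([-1.46715589e-03, -6.67869544e+01,  9.84047726e-01, -3.14464688e+01,
       -6.06284151e-02,  4.28554451e-02,  1.38211103e-04]), 'position': array([ 0.24820254, -0.57300575,  0.20413613]), 'ee_rot': array([-3.07470656e+00, -6.37351555e-01,  6.76728460e-04]), 'force': array([ 0.57771033, -0.3461868 ,  0.69248768]), 'ft_torque': array([0.00983018, 0.03942121, 0.01994207]), 'width': 1.0020034789850916}
scene {'fx': 470.24754946807985, 'fy': 470.24754946807985, 'cx': 280.92987916607717, 'cy': 214.42341325236066, 'D': array([-0.01234913,  0.        ,  0.        ,  0.        ,  0.        ]), 'R': array([[ 0.65761739, -0.75324354, -0.01278829],
       [-0.4176553 , -0.35040019, -0.83832199],
       [ 0.62697961,  0.55663622, -0.54502541]]), 't': array([-0.25767147,  0.40761006,  0.48130591])}
top {'fx': 531.6345879196991, 'fy': 531.6345879196991, 'cx': 273.71053173419585, 'cy': 205.05470064969705, 'D': array([-0.18876518,  0.        ,  0.        ,  0.        ,  0.        ]), 'R': array([[-0.00731119, -0.99970645, -0.02309905],
       [-0.98715586,  0.01090219, -0.15938771],
       [ 0.15959275,  0.02163705, -0.98694579]]), 't': array([0.20828747, 0.58737001, 1.15107587])}
```

View pics/scene0.png

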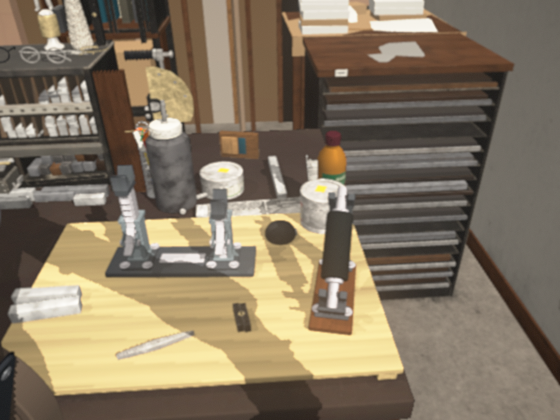

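View pics/top0.png

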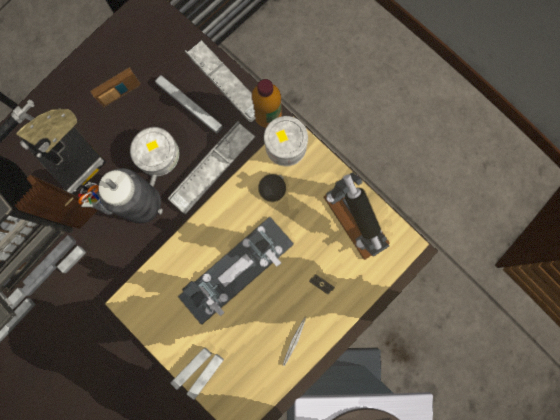

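Run:
```python
from cell import *
from cell import monitor,get_image,get_calibration,look_for
for n in("scene","top"):
    get_image(n)
    for l in ["rail","low_stand","set_stand","set_head","rack","roller","roller_end_a","ink_tin","tape","stick","loose_quoin"]:
        print(n,l,[(round(float(r["score"]),2),[round(float(v),3) for v in r["location"]]) for r in look_for(l,n)][:4])
print(monitor.observe()["clock"])
```

```text
scene rail [(0.74, [0.434, 0.28, 0.047])]
scene low_stand [(0.93, [0.479, 0.215, 0.111])]
scene set_stand [(0.77, [0.381, 0.334, 0.127])]
scene set_head [(0.93, [0.381, 0.344, 0.199])]
scene rack [(0.94, [0.507, -0.008, 0.046]), (0.49, [0.534, 0.007, 0.152]), (0.34, [0.712, 0.345, 0.011])]
scene roller [(0.58, [0.539, 0.01, 0.151])]
scene roller_end_a [(0.87, [0.536, 0.005, 0.148])]
scene ink_tin [(0.78, [0.69, 0.172, 0.106]), (0.57, [0.43, 0.281, 0.045])]
scene tape [(0.96, [0.615, 0.198, 0.058])]
scene stick [(0.79, [0.711, 0.346, 0.01]), (0.63, [0.479, 0.214, 0.108])]
scene loose_quoin [(0.9, [0.4, 0.092, 0.052])]
top rail [(0.65, [0.437, 0.289, 0.043])]
top low_stand [(0.85, [0.485, 0.227, 0.121])]
top set_stand [(0.66, [0.385, 0.335, 0.123]), (0.47, [0.555, 0.032, 0.049]), (0.34, [0.387, 0.351, 0.221])]
top set_head [(0.61, [0.383, 0.352, 0.224]), (0.24, [0.484, 0.229, 0.119]), (0.19, [0.551, 0.016, 0.168])]
top rack [(0.76, [0.551, 0.034, 0.048])]
top roller [(0.56, [0.549, 0.019, 0.169]), (0.3, [0.683, 0.352, 0.003])]
top roller_end_a [(0.86, [0.551, 0.019, 0.169])]
top ink_tin [(0.8, [0.715, 0.171, 0.106]), (0.4, [0.384, 0.351, 0.222])]
top tape [(0.96, [0.618, 0.202, 0.058])]
top stick [(0.63, [0.686, 0.352, 0.003])]
top loose_quoin [(0.7, [0.406, 0.1, 0.052])]
1.3
```

```bash
cat > h.py <<'E'
import numpy as np,cv2
from cell import monitor,get_image,get_calibration,look_for,masks_of
def cloud(n):
    c=get_calibration(n);p,d=get_image(n)
    K=np.array([[c["fx"],0,c["cx"]],[0,c["fy"],c["cy"]],[0,0,1]])
    v,u=np.mgrid[0:420,0:560]
    un=cv2.undistortPoints(np.stack([u,v],-1).reshape(-1,1,2).astype(np.float64),K,c["D"]).reshape(420,560,2)
    X=np.dstack([un[...,0]*d,un[...,1]*d,d])
    W=(X-c["t"])@c["R"]
    W[d<=0]=np.nan
    return p,d,W
def proj(n,P):
    c=get_calibration(n)
    K=np.array([[c["fx"],0,c["cx"]],[0,c["fy"],c["cy"]],[0,0,1]])
    return cv2.projectPoints(np.atleast_2d(np.asarray(P,float)),cv2.Rodrigues(c["R"])[0],c["t"],K,c["D"])[0].reshape(-1,2)
E
python3 - <<'E'
from h import *
for n in("top","scene"):
    p,d,W=cloud(n)
    np.save(n+"W.npy",W);np.save(n+"P.npy",p)
    big=cv2.resize(p[:,:,::-1],None,fx=4,fy=4,interpolation=cv2.INTER_CUBIC)
    if n=="top":
        cv2.imwrite("pics/t_st.png",big[4*200:4*330,4*165:4*310]); cv2.imwrite("pics/t_rk.png",big[4*160:4*270,4*310:4*410])
    else:
        cv2.imwrite("pics/s_st.png",big[4*160:4*285,4*95:4*265]); cv2.imwrite("pics/s_rk.png",big[4*190:4*335,4*290:4*390])
    for l in("rail","low_stand","set_stand","roller","rack","set_head"):
        r=masks_of(l,n)
        if r:
            np.save(f"m_{n}_{l}.npy",r[0]["region"]); print(n,l,r[0]["score"],r[0]["region"].sum())
E
```

```text
top rail 0.56 2769
top low_stand 0.59 882
top set_stand 0.96 1111
top roller 0.82 1309
top rack 0.59 1362
top set_head 0.93 419
scene rail 0.95 2993
scene low_stand 0.81 1851
scene set_stand 0.67 2555
scene roller 0.7 2416
scene rack 0.95 2545
scene set_head 0.55 1017
```

Run:
```python
import numpy as np,cv2
W=np.load("topW.npy")
S=np.load("sceneW.npy")
for n,A in(("top",W),("scene",S)):
    m=np.load(f"m_{n}_rail.npy")&(abs(A[...,2]-.045)<.007)
    P=A[m]; print(n,len(P),np.median(P[:,2]))
    r=cv2.minAreaRect((P[:,:2]*1000).astype(np.float32)); print(r)
    for l in("low_stand","set_stand"):
        q=A[np.load(f"m_{n}_{l}.npy")]; print(l,np.nanpercentile(q[:,2],[2,50,90,98]), np.nanmedian(q[:,:2],0))
    # board z
    b=A[(abs(A[...,2]-.033)<.01)&(A[...,0]>.3)&(A[...,0]<.7)]; print("board",np.median(b[:,2]))
```

```text
top 2676 0.04629410917990214
((443.9771728515625, 290.9869384765625), (86.12313079833984, 275.1876220703125), 41.40029525756836)
low_stand [0.04606881 0.11745525 0.18392414 0.18828918] [0.48730283 0.22508622]
set_stand [0.04314445 0.11921661 0.23222913 0.2360321 ] [0.39117281 0.34025917]
board 0.03388385885350462
scene 2801 0.0452455532236177
((439.65545654296875, 289.37109375), (87.48405456542969, 273.43609619140625), 40.48004150390625)
low_stand [0.04964231 0.11361281 0.17851585 0.18601337] [0.47923723 0.21751969]
set_stand [0.04828849 0.12653747 0.22333587 0.23361334] [0.3801391 0.338423 ]
board 0.03330910781085372
```

View pics/t_st.png

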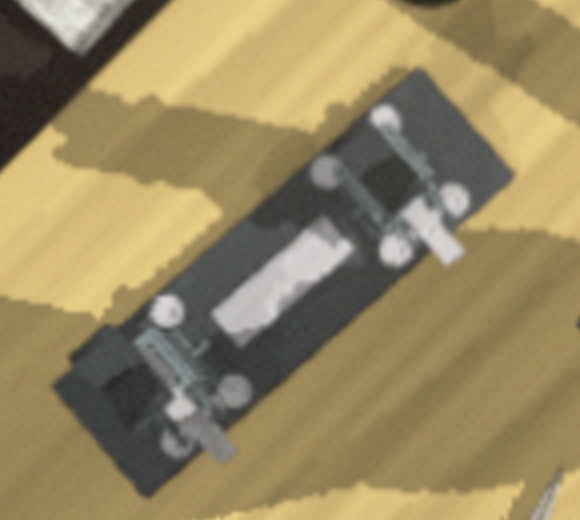

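View pics/s_st.png

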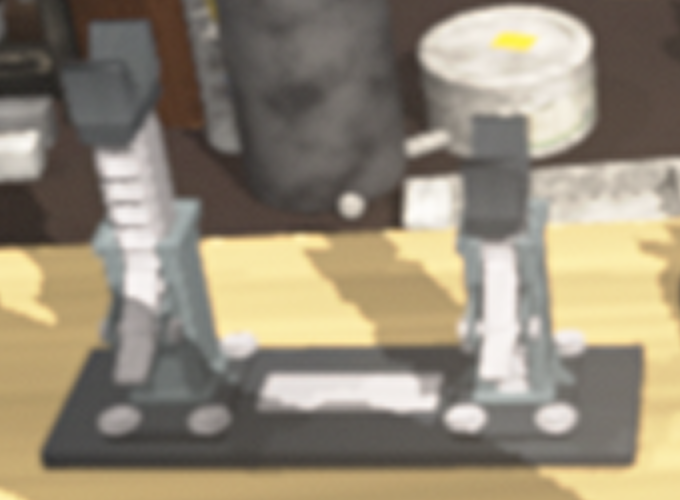

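View pics/s_rk.png

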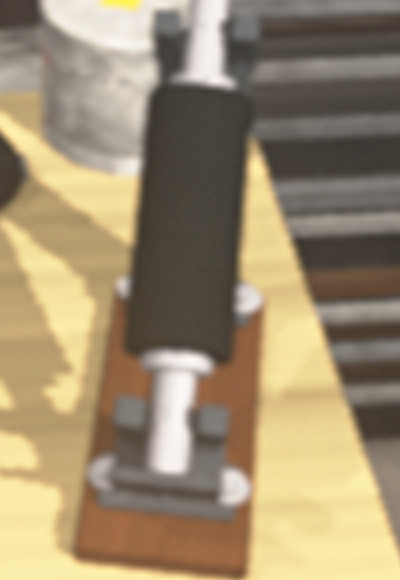

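View pics/t_rk.png

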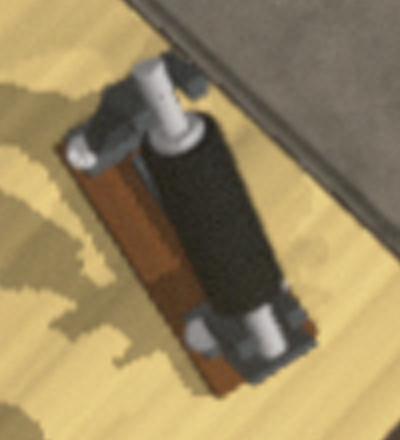

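Run:
```python
import numpy as np,cv2
for n in("top","scene"):
    A=np.load(n+"W.npy"); 
    q=A[np.load(f"m_{n}_roller.npy")]; q=q[~np.isnan(q).any(1)]
    print(n,"roller",np.median(q,0),q.min(0),q.max(0))
    c=q.mean(0);q=q[np.linalg.norm(q-c,axis=1)<.13];u,s,v=np.linalg.svd(q-q.mean(0));d=v[0]*np.sign(v[0][2]);print("dir",d,np.degrees(np.arctan2(d[1],d[0])),np.degrees(np.arcsin(d[2])))
    # cylinder fit r=22 on black part
    P=np.load(n+"P.npy").astype(int)
    m=np.load(f"m_{n}_roller.npy")&(P.sum(2)<170)
    m=cv2.erode(m.astype(np.uint8),np.ones((3,3)))>0
    q=A[m];q=q[~np.isnan(q).any(1)]
    from scipy.optimize import least_squares
    def f(x):
        th=x[0];e=np.radians(40)
        d=np.array([np.cos(th)*np.cos(e),np.sin(th)*np.cos(e),np.sin(e)])
        w=q-np.array([x[1],x[2],x[3]]);w=w-np.outer(w@d,d);return np.linalg.norm(w,axis=1)-.022
    th0=np.arctan2(d[1],d[0]); c0=q.mean(0)-[0,0,.015]
    r=least_squares(f,[th0,*c0],loss="soft_l1",f_scale=.002)
    th=r.x[0];e=np.radians(40);d=np.array([np.cos(th)*np.cos(e),np.sin(th)*np.cos(e),np.sin(e)])
    t=(q-r.x[1:])@d; lo,hi=np.percentile(t,[1,99]); print(len(q),np.degrees(th),"len",hi-lo,"centre",r.x[1:]+d*(lo+hi)/2, "at z=.145:",r.x[1:]+d*(.145-r.x[3])/d[2], "rms",np.std(f(r.x)))
    # rack base
    q=A[np.load(f"m_{n}_rack.npy")];q=q[abs(q[:,2]-.045)<.006];print("rack top",len(q),cv2.minAreaRect((q[:,:2]*1000).astype(np.float32)))
    yy=np.array([-.655,.756]);xx=np.array([.756,.655])
    for l,z0 in(("low_stand",.182),("set_stand",.230)):
        B=A.reshape(-1,3);g=(B[:,2]>z0-.003)&(B[:,2]<z0+.012)&(np.linalg.norm(B[:,:2]-([.486,.229] if l[0]=='l' else [.386,.347]),axis=1)<.04)
        q=B[g]
        print(l,len(q),"x",np.percentile(q[:,:2]@xx,[1,50,99]),"y",np.percentile(q[:,:2]@yy,[1,50,99]),"z",np.percentile(q[:,2],[50,98]))
```

```text
top roller [0.5549148  0.01998874 0.16726401] [ 0.48406064 -0.03928088  0.02694174] [0.63185165 0.06241431 0.21766079]
dir [0.63163807 0.38144951 0.67492934] 31.127995488414918 42.44866361798137
709 32.98434795782048 len 0.10139166146691164 centre [0.5573021  0.01701062 0.1473468 ] at z=.145: [0.55495609 0.01548801 0.145     ] rms 0.0015664132081738254
rack top 761 ((554.6986083984375, 18.4239501953125), (169.27450561523438, 66.9371109008789), 32.93388366699219)
low_stand 144 x [0.50198525 0.53580881 0.54768484] y [-0.16239743 -0.15092459 -0.13928835] z [0.18520034 0.18986257]
set_stand 171 x [0.50207116 0.53633155 0.54828   ] y [-0.00358478  0.00784561  0.02038407] z [0.23373754 0.23780817]
scene roller [0.5375266  0.00895092 0.15439057] [ 0.48000625 -0.02757937  0.03434523] [0.72082218 0.14357662 0.21524675]
dir [0.64909369 0.39669044 0.64908711] 31.430984216357114 40.47280939819328<stdin>:17: RuntimeWarning: Mean of empty slice.
  ret = um.true_divide(
Traceback (most recent call last):
ValueError: Initial guess is outside of provided bounds
```

Run:
```python
import numpy as np,cv2
from scipy.optimize import least_squares
A=np.load("sceneW.npy");P=np.load("sceneP.npy").astype(int)
m=np.load("m_scene_roller.npy")
print(np.percentile(P[m].sum(1),[5,25,50,75]))
m&=(P.sum(2)<200); m=cv2.erode(m.astype(np.uint8),np.ones((3,3)))>0
q=A[m];q=q[~np.isnan(q).any(1)];e=np.radians(40)
def D(th): return np.array([np.cos(th)*np.cos(e),np.sin(th)*np.cos(e),np.sin(e)])
def f(x):
    d=D(x[0]);w=q-x[1:];w=w-np.outer(w@d,d);return np.linalg.norm(w,axis=1)-.022
r=least_squares(f,[.56,*(np.median(q,0)+[.01,.01,-.015])],loss="soft_l1",f_scale=.002)
d=D(r.x[0]);t=(q-r.x[1:])@d;lo,hi=np.percentile(t,[1,99])
print(len(q),np.degrees(r.x[0]),"len",hi-lo,"c",r.x[1:]+d*(lo+hi)/2,"z145",r.x[1:]+d*(.145-r.x[3])/d[2],np.std(f(r.x)))
q=A[np.load("m_scene_rack.npy")];q=q[abs(q[:,2]-.045)<.006];print(cv2.minAreaRect((q[:,:2]*1000).astype(np.float32)))
yy=np.array([-.655,.756]);xx=np.array([.756,.655])
for l,z0,c in(("low",.182,[.486,.229]),("set",.230,[.386,.347])):
    B=A.reshape(-1,3);g=(B[:,2]>z0-.015)&(B[:,2]<z0+.012)&(np.linalg.norm(B[:,:2]-c,axis=1)<.04);q=B[g]
    print(l,len(q),np.percentile(q[:,:2]@xx,[1,50,99]),np.percentile(q[:,:2]@yy,[1,50,99]),np.percentile(q[:,2],[50,98]))
print(np.outer(1,xx*.525-yy*.1508),xx*.525+yy*.0084)
R=cv2.Rodrigues(np.array([-3.0747,-.63735,.00067]))[0];print(R)
```

```text
[178.   192.   201.   361.25]
607 31.42651177100518 len 0.09926025159116578 c [0.54975312 0.01705629 0.14368978] z145 [0.55108553 0.01787044 0.145     ] 0.0010255762689724609
((548.470458984375, 16.39080047607422), (170.3374786376953, 70.09886169433594), 31.52357292175293)
low 336 [0.4979578  0.50681382 0.54271479] [-0.15993609 -0.14865207 -0.136067  ] [0.17944011 0.18684267]
set 396 [0.49890729 0.50930272 0.54572141] [-0.00173767  0.00761869  0.0227693 ] [0.22721063 0.23525281]
[[0.495674  0.2298702]] [0.391398  0.3502254]
[[ 9.17603364e-01  3.97496587e-01 -7.28341679e-04]
 [ 3.97497239e-01 -9.17602285e-01  1.41120735e-03]
 [-1.07377884e-04 -1.58444242e-03 -9.99998739e-01]]
```

```bash
python3 -m crank '[[[0,0,-4.7],0,0],[[0,0,-4.7],0,0],[[0,0,-4.7],0,0],[[3.2,-3.75,0],0,0],[[3.2,-3.75,0],0,0]]' 30
python3 -m crank '[[[3.2,-3.75,0],0,0],[[3.2,-3.75,0],0,0],[[3.2,-3.75,0],0,0],[[3.2,-3.75,0],0,0],[[3.2,-3.75,0],0,0]]'
python3 -m crank '[[[3.2,-3.75,0],0,0],[[3.2,-3.75,0],0,0],[[3.2,-3.75,0],0,0],[[3.2,-3.75,0],0,0],[[3.2,-3.75,0],0,0]]'
```

```text
clock: 2.5
position: [0.2776, -0.4798, 0.3475]
ee_rot: [3.074, 0.633, 0.002]
force: [0.9, 0.3, -1.2]
width: 1.0
clock: 3.0
position: [0.3498, -0.2416, 0.3462]
ee_rot: [3.075, 0.637, 0.001]
force: [1.0, 0.4, 0.7]
width: 1.004
clock: 3.5
position: [0.422, -0.0061, 0.3463]
ee_rot: [3.076, 0.637, 0.002]
force: [1.1, -1.1, 0.7]
width: 0.999
```

```bash
python3 -m crank '[[[3.2,-3.75,0],0,0],[[3.2,-3.75,0],0,0],[[3.2,-3.75,0],0,0],[[3.2,-3.75,0],0,0],[[3.2,-3.75,0],0,0]]'
python3 -m crank '[[[0,0,0],-8.5,0],[[0,0,0],-8.5,0],[[0,0,0],-8.5,0],[[0,0,0],-8.5,0],[[0,0,0],-8.5,0]]'
python3 -m crank '[[[0,0,0],-8.5,0],[[0,0,0],-8.5,0],[[0,0,0],-8.5,0],[[0,0,0],-8.5,0],[[0,0,0],-8.5,0]]'
python3 -m crank '[[[0,0,0],-8.5,0],[[0,0,0],-8.5,0],[[0,0,0],-5.6,0],[[0,0,0],0,0]]'
cat > w.py <<'E'
import sys
from h import *
s=monitor.observe();R=cv2.Rodrigues(s["ee_rot"])[0]
print("t",s["clock"],"pos",s["position"].round(4),"yaw x",np.degrees(np.arctan2(R[1,0],R[0,0])).round(2),"tilt",(R[:,2]).round(4),"F",s["force"].round(1),"j",s["joints"].round(2),"w",round(s["width"]*92,1))
if len(sys.argv)>1:
    p,d,W=cloud("wrist");np.save("wW.npy",W);np.save("wP.npy",p);cv2.imwrite(f"pics/{sys.argv[1]}.png",p[:,:,::-1])
E
python3 w.py w1
```

```text
clock: 4.0
position: [0.4947, 0.2294, 0.3461]
ee_rot: [3.076, 0.636, 0.001]
force: [0.9, -0.9, 0.2]
width: 1.003
clock: 4.5
position: [0.4943, 0.2277, 0.3459]
ee_rot: [2.631, 1.717, -0.0]
force: [1.0, 0.1, 0.2]
width: 1.0
clock: 5.0
position: [0.4943, 0.2275, 0.346]
ee_rot: [1.83, 2.553, -0.0]
force: [0.5, -0.1, 0.4]
width: 0.996
clock: 5.4
position: [0.4944, 0.2274, 0.3458]
ee_rot: [-1.301, -2.859, 0.0]
force: [0.2, 0.2, -0.3]
width: 1.001
t 5.4 pos [0.4944 0.2274 0.3458] yaw x 131.08 tilt [-3.e-04 -0.e+00 -1.e+00] F [ 0.2  0.2 -0.3] j [ 0.21  0.39 -1.06  1.48  0.34  1.47 -0.13] w 92.1
```

View pics/w1.png

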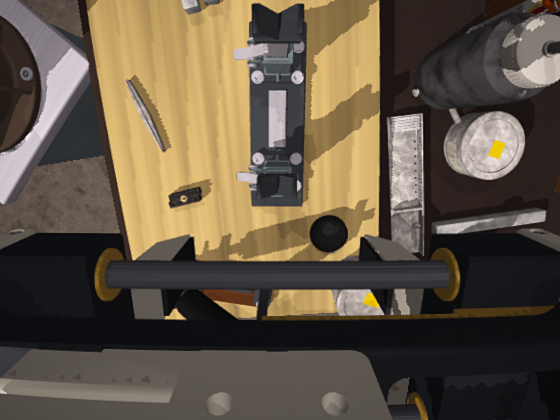

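```bash
cat > meas.py <<'E'
import numpy as np,cv2
A=np.load("wW.npy");B=A.reshape(-1,3);B=B[~np.isnan(B).any(1)]
P=np.load("wP.npy").astype(int)
yy=np.array([-.656,.755]);xx=np.array([.755,.656])
g=B[(abs(B[:,2]-.045)<.004)&(abs(B[:,:2]@xx-.523)<.06)&(abs(B[:,:2]@yy+.07)<.16)]
g=g[np.argsort(g[:,0])];print("rail",len(g),cv2.minAreaRect((g[:,:2]*1000).astype(np.float32)))
for l,z0,c in(("low",.186,[.4933,.2296]),("set",.235,[.389,.3497])):
    q=B[(B[:,2]>z0-.02)&(B[:,2]<z0+.06)&(np.linalg.norm(B[:,:2]-c,axis=1)<.04)]
    if len(q): 
        z=np.percentile(q[:,2],95);q=q[q[:,2]>z-.004]
        print(l,len(q),"z",z,np.percentile(q[:,:2]@xx,[1,50,99]).round(4),np.percentile(q[:,:2]@yy,[1,50,99]).round(4))
E
python3 meas.py
```

```text
rail 4826 ((441.71844482421875, 287.552490234375), (84.50392150878906, 275.6322937011719), 40.58796691894531)
low 340 z 0.18549639558626027 [0.499  0.5354 0.5446] [-0.1641 -0.1522 -0.1405]
set 656 z 0.2334255189820409 [0.5005 0.5364 0.546 ] [-0.004   0.0077  0.02  ]
```

```bash
python3 - <<'E'
import numpy as np
yy=np.array([-.656,.755]);xx=np.array([.755,.656])
for n in("topW","sceneW","wW"):
    B=np.load(n+".npy").reshape(-1,3);X=B[:,:2]@xx-.5225;Y=B[:,:2]@yy+.151
    for a,b in((-.07,-.045),(-.045,-.035),(-.035,-.025),(.026,.035),(.035,.07)):
        g=(X>a)&(X<b)&(abs(Y)<.03);print(n,a,b,g.sum(),np.percentile(B[g,2],[90,99]).round(3) if g.sum() else '')
E
python3 -m crank '[[[0.15,0,4.8],0,0],[[0,0,4.8],0,0],[[0,0,4.8],0,0],[[0,0,3.0],0,0],[[0,0,0],0,0]]'
python3 w.py w2; python3 meas.py
```

```text
topW -0.07 -0.045 302 [0.039 0.105]
topW -0.045 -0.035 128 [0.108 0.112]
topW -0.035 -0.025 150 [0.117 0.122]
topW 0.026 0.035 45 [0.059 0.059]
topW 0.035 0.07 336 [0.046 0.057]
sceneW -0.07 -0.045 353 [0.102 0.105]
sceneW -0.045 -0.035 422 [0.109 0.114]
sceneW -0.035 -0.025 296 [0.118 0.163]
sceneW 0.026 0.035 29 [0.056 0.056]
sceneW 0.035 0.07 32 [0.055 0.055]
wW -0.07 -0.045 12438 [0.475 0.484]
wW -0.045 -0.035 4986 [0.483 0.484]
wW -0.035 -0.025 5334 [0.483 0.484]
wW 0.026 0.035 3663 [0.475 0.476]
wW 0.035 0.07 22765 [0.475 0.476]
clock: 5.95
position: [0.4913, 0.2267, 0.1682]
ee_rot: [-1.305, -2.854, 0.009]
force: [-0.6, -0.3, 0.7]
width: 0.997
t 5.95 pos [0.4913 0.2267 0.1682] yaw x 130.86 tilt [-0.0059 -0.0036 -1.    ] F [-0.6 -0.3  0.7] j [ 0.16  0.52 -0.98  1.77  0.48  1.12 -0.27] w 91.8
rail 10539 ((443.9535827636719, 285.35650634765625), (84.30071258544922, 209.64474487304688), 40.580101013183594)
low 1113 z 0.1853699956737209 [0.4993 0.5357 0.545 ] [-0.1598 -0.1495 -0.1401]
```

View pics/w2.png

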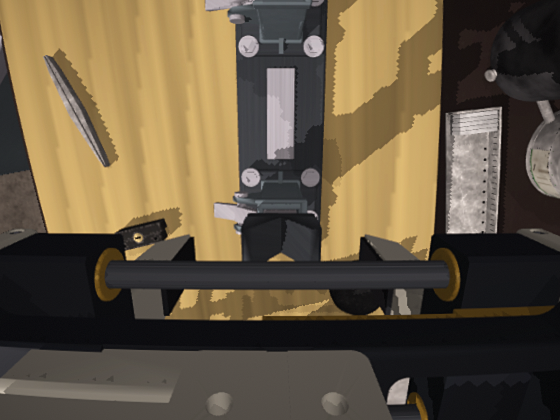

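```bash
python3 -m crank '[[[0,0,1.2],0,0],[[0,0,0],0,0]]'; python3 w.py
```

```text
clock: 6.2
position: [0.4937, 0.229, 0.1603]
ee_rot: [1.304, 2.857, 0.001]
force: [-0.2, -0.6, -0.7]
width: 1.002
t 6.2 pos [0.4937 0.229  0.1603] yaw x 130.95 tilt [ 1.1e-03  2.0e-04 -1.0e+00] F [-0.2 -0.6 -0.7] j [ 0.15  0.53 -0.97  1.77  0.49  1.1  -0.27] w 92.2
```

```bash
python3 -m crank '[[[0,0,0.8],0,0],[[0,0,0],0,120],[[0,0,0],0,255],[[0,0,0],0,255],[[0,0,0],0,255]]' 45; python3 w.py;  python3 -m crank '[[[0,0,0],0,255],[[0,0,0],0,255],[[0,0,0],0,255]]'; python3 w.py
```

```text
clock: 6.7
position: [0.4934, 0.2289, 0.1522]
ee_rot: [1.302, 2.859, 0.001]
force: [0.5, 0.1, -0.2]
width: 0.699
t 6.7 pos [0.4934 0.2289 0.1522] yaw x 131.01 tilt [ 4.e-04  2.e-04 -1.e+00] F [ 0.5  0.1 -0.2] j [ 0.15  0.54 -0.97  1.79  0.5   1.09 -0.28] w 64.3
clock: 7.0
position: [0.493, 0.2286, 0.1519]
ee_rot: [-1.302, -2.859, 0.001]
force: [-1.7, -0.6, 3.0]
width: 0.492
t 7.0 pos [0.493  0.2286 0.1519] yaw x 131.01 tilt [-4.e-04 -5.e-04 -1.e+00] F [-1.7 -0.6  3. ] j [ 0.15  0.54 -0.97  1.79  0.5   1.09 -0.28] w 45.2
```

```bash
python3 -m crank '[[[0,0,0],0,255],[[0,0,0],0,255]]' |tr '\n' ' '; for i in 1; do :; done; python3 -m crank '[[[0,0,-0.3],0,255]]' |tr '\n' ' ';echo; python3 -m crank '[[[0,0,-0.3],0,255]]'|tr '\n' ' ';echo; python3 -m crank '[[[0,0,-0.3],0,255]]'|tr '\n' ' ';echo; python3 -m crank '[[[0,0,-0.3],0,255]]'|tr '\n' ' ';echo;  python3 -m crank '[[[0,0,-0.3],0,255]]'|tr '\n' ' '
```

```text
clock: 7.2 position: [0.4931, 0.2286, 0.1519] ee_rot: [-1.302, -2.859, 0.001] force: [-1.2, -1.9, 3.3] width: 0.5 clock: 7.3 position: [0.493, 0.2286, 0.1544] ee_rot: [-1.302, -2.858, 0.001] force: [-0.3, -0.4, -3.8] width: 0.497 
clock: 7.4 position: [0.493, 0.2286, 0.1576] ee_rot: [-1.302, -2.858, 0.001] force: [0.7, 0.8, -11.1] width: 0.496 
clock: 7.5 position: [0.493, 0.2286, 0.1604] ee_rot: [-1.302, -2.858, 0.001] force: [1.2, 1.7, -11.8] width: 0.494 
clock: 7.6 position: [0.493, 0.2286, 0.1635] ee_rot: [-1.302, -2.858, 0.001] force: [0.3, 0.7, -10.5] width: 0.493 
clock: 7.7 position: [0.4931, 0.2286, 0.1668] ee_rot: [-1.302, -2.858, 0.001] force: [-2.2, -0.5, -4.0] width: 0.496
```

```bash
f(){ tr '\n' ' '|sed 's/ee_rot.*force/force/';echo; }
python3 -m crank '[[[0,0,-0.3],0,255]]' |f
python3 -m crank '[[[0,0,-0.3],0,255]]' |f
python3 -m crank '[[[0,0,-0.3],0,255]]' |f
python3 -m crank '[[[0,0,-0.3],0,255]]' |f
python3 -m crank '[[[0,0,-0.3],0,255]]' |f
python3 -m crank '[[[0,0,-0.3],0,255]]' |f
python3 -m crank '[[[0,0,-0.3],0,255]]' |f
python3 -m crank '[[[0,0,-0.3],0,255]]' |f
python3 -m crank '[[[0,0,-0.3],0,255]]' |f
python3 -m crank '[[[0,0,-0.3],0,255]]' |f
```

```text
clock: 7.8 position: [0.4931, 0.2286, 0.1702] force: [0.5, -0.3, -11.3] width: 0.492 
clock: 7.9 position: [0.4931, 0.2286, 0.1729] force: [-0.0, 0.5, -11.1] width: 0.494 
clock: 8.0 position: [0.4931, 0.2286, 0.1759] force: [-0.3, 0.3, -10.3] width: 0.5 
clock: 8.1 position: [0.4931, 0.2286, 0.1791] force: [-2.5, -1.6, -4.9] width: 0.496 
clock: 8.2 position: [0.4931, 0.2286, 0.1823] force: [-1.3, -0.5, -11.0] width: 0.5 
clock: 8.3 position: [0.4931, 0.2286, 0.185] force: [-0.3, -0.2, -11.0] width: 0.496 
clock: 8.4 position: [0.4931, 0.2286, 0.1879] force: [-1.8, 0.1, -10.3] width: 0.501 
clock: 8.5 position: [0.4931, 0.2286, 0.1911] force: [-3.3, -1.8, -3.3] width: 0.493 
clock: 8.6 position: [0.4931, 0.2286, 0.1943] force: [-1.6, -1.3, -12.3] width: 0.498 
clock: 8.7 position: [0.4931, 0.2286, 0.1969] force: [-1.0, -0.4, -11.0] width: 0.494
```

```bash
f(){ tr '\n' ' '|sed 's/ee_rot.*force/force/';echo; }
python3 -m crank '[[[0,0,-0.3],0,255]]' |f
python3 -m crank '[[[0,0,-0.3],0,255]]' |f
python3 -m crank '[[[0,0,-0.1],0,255]]' |f
python3 -m crank '[[[0,0,0],0,255]]' |f
```

```text
clock: 8.8 position: [0.4931, 0.2286, 0.1999] force: [-1.1, -0.9, -11.3] width: 0.496 
clock: 8.9 position: [0.4931, 0.2286, 0.2031] force: [-3.4, -3.0, -3.5] width: 0.495 
clock: 9.0 position: [0.4931, 0.2286, 0.2046] force: [-3.4, -4.0, -3.7] width: 0.495 
clock: 9.1 position: [0.4931, 0.2286, 0.2046] force: [-4.2, -3.3, -2.8] width: 0.493
```

```bash
f(){ tr '\n' ' '|sed 's/ee_rot.*force/force/';echo; }
python3 -m crank '[[[0,0,0.2],0,255],[[0,0,0.2],0,255],[[0,0,0],0,255]]' |f
python3 -m crank '[[[0,0,0],0,60],[[0,0,0],0,0],[[0,0,0],0,0],[[0,0,0],0,0]]' |f
python3 -m crank '[[[0,0,-4.8],0,0],[[0,0,-4.8],0,0],[[-3.4,0,-3.4],0,0],[[-4.8,0,0],0,0],[[0,0,0],0,0]]' |f
python3 w.py w3; sed -i 's/z0-.02/z0-.008/;s/"low",.186/"low",.234/' meas.py; python3 meas.py
```

```text
clock: 9.4 position: [0.4931, 0.2286, 0.2003] force: [-3.7, -3.5, -4.3] width: 0.495 
clock: 9.8 position: [0.4938, 0.2294, 0.2005] force: [-0.2, 0.1, 0.5] width: 0.795 
clock: 10.3 position: [0.5522, 0.1607, 0.33] force: [0.2, -1.3, -0.3] width: 1.001 
t 10.3 pos [0.5522 0.1607 0.33  ] yaw x 130.44 tilt [ 0.0028 -0.0018 -1.    ] F [ 0.2 -1.3 -0.3] j [ 0.3   0.45 -1.02  1.44  0.38  1.46 -0.01] w 92.1
rail 5730 ((463.92401123046875, 262.2257995605469), (84.17035675048828, 208.5679473876953), 40.63417053222656)
low 592 z 0.233779388523958 [0.4992 0.522  0.5446] [-0.164  -0.1521 -0.1405]
```

View pics/w3.png

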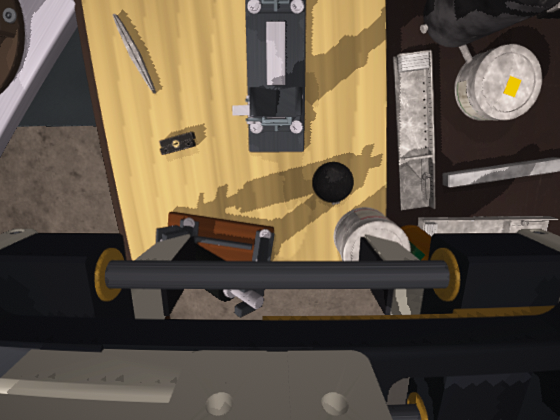

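```bash
f(){ tr '\n' ' '|sed 's/ee_rot.*force/force/';echo; }
python3 -m crank '[[[0,0,0],8.5,0],[[0,0,0],8.5,0],[[0,0,0],8.5,0],[[0,0,0],8.5,0],[[0,0,0],8.5,0]]' |f
python3 -m crank '[[[0,0,0],8.5,0],[[0,0,0],8.5,0],[[0,0,0],8.5,0],[[0,0,0],8.5,0],[[0,0,0],8.5,0]]' |f
python3 -m crank '[[[0,0,0],8.5,0],[[0,0,0],5.2,0],[[0,0,0],0,0]]' |f
python3 w.py
```

```text
clock: 10.85 position: [0.5465, 0.1678, 0.3298] force: [0.6, 0.8, 0.7] width: 0.998 
clock: 11.35 position: [0.5465, 0.1679, 0.3297] force: [-0.3, -0.5, 0.1] width: 1.0 
clock: 11.65 position: [0.5466, 0.1678, 0.3298] force: [1.1, -0.0, -0.2] width: 1.003 
t 11.65 pos [0.5466 0.1678 0.3298] yaw x 32.31 tilt [-1.e-04  1.e-04 -1.e+00] F [ 1.1 -0.  -0.2] j [ 0.07  0.35 -0.65  1.46  0.21  1.4  -1.59] w 92.2
```

```bash
f(){ tr '\n' ' '|sed 's/ee_rot.*force/force/';echo; }
python3 -m crank '[[[-4.1,2.6,0],0,0],[[-4.1,2.6,0],0,0],[[-4.1,2.6,0],0,0],[[-4.1,2.6,0],0,0],[[-4.1,2.6,0],0,0]]' |f
python3 -m crank '[[[0,0,0],0,0],[[0,0,0],0,0]]' |f
python3 w.py w4
cat > roll.py <<'E'
import sys
from h import *
from scipy.optimize import least_squares
A=np.load("wW.npy");P=np.load("wP.npy").astype(int)
r=masks_of("roller","wrist")
for x in r: print(x["score"],x["region"].sum(),np.nanmedian(A[x["region"]],0).round(3))
m=r[0]["region"]; print(np.percentile(P[m].sum(1),[5,25,50,75]))
m=m&(P.sum(2)<float(sys.argv[1])); m=cv2.erode(m.astype(np.uint8),np.ones((3,3)))>0
q=A[m];q=q[~np.isnan(q).any(1)];q=q[q[:,2]<.24]
def D(x): return np.array([np.cos(x[0])*np.cos(x[1]),np.sin(x[0])*np.cos(x[1]),np.sin(x[1])])
def f(x):
    d=D(x);w=q-x[2:];w=w-np.outer(w@d,d);return np.linalg.norm(w,axis=1)-.022
s=least_squares(f,[float(sys.argv[2]),float(sys.argv[3]),*(np.median(q,0)-[0,0,.02])],loss="soft_l1",f_scale=.002)
d=D(s.x);t=(q-s.x[2:])@d;lo,hi=np.percentile(t,[1,99])
print(len(q),"yaw,elev",np.degrees(s.x[:2]).round(2),"len",hi-lo,"c",(s.x[2:]+d*(lo+hi)/2).round(4),"rms",np.std(f(s.x)))
E
python3 roll.py 200 .56 .698
```

```text
clock: 12.15 position: [0.4421, -0.0536, 0.3299] force: [1.2, -1.9, -0.6] width: 1.002 
clock: 12.35 position: [0.4429, -0.0531, 0.33] force: [-0.3, -0.9, -0.2] width: 0.999 
t 12.35 pos [ 0.4429 -0.0531  0.33  ] yaw x 32.32 tilt [ 4.e-04 -4.e-04 -1.e+00] F [-0.3 -0.9 -0.2] j [ 0.52  0.09 -0.56  1.74  0.05  1.32 -1.06] w 91.9
0.81 4757 [0.555 0.015 0.168]
[38. 60. 72. 81.]
3469 yaw,elev [31.21 39.84] len 0.10389352596806103 c [0.5537 0.0154 0.1443] rms 0.0010663812313558994
```

View pics/w4.png

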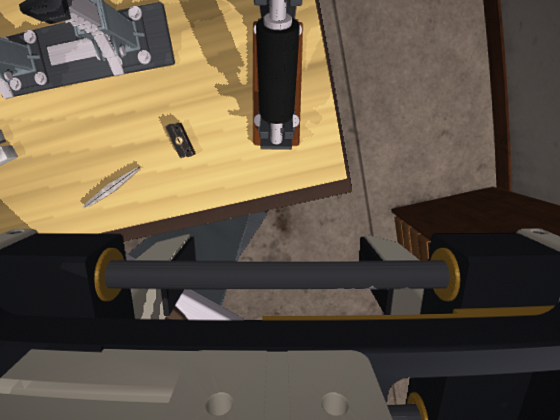

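```bash
python3 - <<'E'
import numpy as np
a=np.radians(32);xx=np.array([np.cos(a),np.sin(a)]);yy=np.array([-xx[1],xx[0]])
for n in("topW","sceneW","wW"):
    B=np.load(n+".npy").reshape(-1,3);B=B[B[:,2]<.27];d=B[:,:2]-[.5535,.016];X=d@xx;Y=d@yy
    for lo in range(-40,90,10):
        g=(X*1000>lo)&(X*1000<lo+10)&(abs(Y)<.1);h=g&(abs(Y)>.012)
        print(n,lo,g.sum(),np.percentile(B[g,2],99).round(3),"off-axis",np.percentile(B[h,2],99).round(3),end=' | ')
    print()
E
python3 -m crank '[[[4.5,0,0],0,0],[[4.5,0,0],0,0],[[4.0,0,0],0,0],[[0,0.1,5],0,0],[[0,0,5],0,0]]'
python3 -m crank '[[[0,0,3],0,0],[[0,0,0],0,0],[[0,0,0],0,0]]'; python3 w.py w5
```

```text
topW -40 375 0.147 off-axis 0.14 | topW -30 373 0.155 off-axis 0.148 | topW -20 364 0.164 off-axis 0.156 | topW -10 363 0.173 off-axis 0.166 | topW 0 364 0.181 off-axis 0.176 | topW 10 357 0.19 off-axis 0.184 | topW 20 357 0.197 off-axis 0.192 | topW 30 343 0.195 off-axis 0.191 | topW 40 327 0.2 off-axis 0.199 | topW 50 353 0.212 off-axis 0.212 | topW 60 391 0.214 off-axis 0.208 | topW 70 309 0.214 off-axis 0.196 | topW 80 178 0.186 off-axis 0.185 | 
sceneW -40 560 0.149 off-axis 0.145 | sceneW -30 564 0.158 off-axis 0.153 | sceneW -20 523 0.165 off-axis 0.16 | sceneW -10 510 0.174 off-axis 0.169 | sceneW 0 537 0.181 off-axis 0.178 | sceneW 10 555 0.192 off-axis 0.185 | sceneW 20 438 0.194 off-axis 0.191 | sceneW 30 287 0.193 off-axis 0.188 | sceneW 40 334 0.207 off-axis 0.207 | sceneW 50 395 0.211 off-axis 0.211 | sceneW 60 402 0.214 off-axis 0.187 | sceneW 70 197 0.208 off-axis 0.053 | sceneW 80 156 0.047 off-axis 0.047 | 
wW -40 987 0.146 off-axis 0.14 | wW -30 997 0.156 off-axis 0.15 | wW -20 1037 0.164 off-axis 0.157 | wW -10 1072 0.172 off-axis 0.166 | wW 0 1108 0.181 off-axis 0.175 | wW 10 1137 0.19 off-axis 0.184 | wW 20 1098 0.194 off-axis 0.19 | wW 30 988 0.192 off-axis 0.188 | wW 40 1089 0.206 off-axis 0.206 | wW 50 671 0.205 off-axis 0.205 | wW 60 778 0.161 off-axis 0.153 | wW 70 547 0.05 off-axis 0.05 | wW 80 533 0.048 off-axis 0.048 | 
clock: 12.95
position: [0.5559, 0.0201, 0.2292]
ee_rot: [-3.013, -0.883, -0.006]
force: [0.8, 0.3, -0.9]
width: 1.001
clock: 13.25
position: [0.5542, 0.0178, 0.2006]
ee_rot: [-3.015, -0.878, -0.0]
force: [0.5, 0.4, 0.6]
width: 0.998
t 13.25 pos [0.5542 0.0178 0.2006] yaw x 32.48 tilt [-2.e-04  1.e-03 -1.e+00] F [0.5 0.4 0.6] j [ 0.31  0.39 -0.59  1.72  0.24  1.11 -1.36] w 91.8
```

View pics/w5.png

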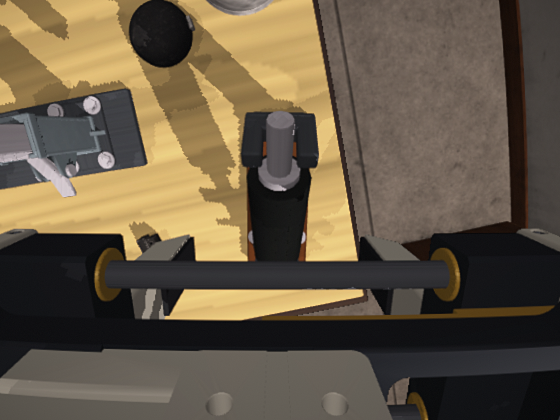

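```bash
f(){ tr '\n' ' '|sed 's/ee_rot.*force/force/';echo; }
python3 -m crank '[[[-0.45,0.07,2.2],0,0],[[0,0,2.2],0,0],[[0,0,1.2],0,0],[[0,0,0],0,0]]'|f; python3 w.py
```

```text
clock: 13.7 position: [0.5504, 0.0133, 0.1441] force: [0.4, 0.4, -0.5] width: 1.001 
t 13.7 pos [0.5504 0.0133 0.1441] yaw x 32.34 tilt [-1.e-04  0.e+00 -1.e+00] F [ 0.4  0.4 -0.5] j [ 0.3   0.44 -0.57  1.8   0.28  0.99 -1.39] w 92.1
```

```bash
f(){ tr '\n' ' '|sed 's/ee_rot.*force/force/';echo; }
python3 -m crank '[[[0.05,0,1.0],0,0],[[0,0,0],0,80],[[0,0,0],0,255],[[0,0,0],0,255],[[0,0,0],0,255]]' 30|f;
python3 -m crank '[[[0,0,0],0,255],[[0,0,0],0,255],[[0,0,0],0,255],[[0,0,0],0,255]]' |f; python3 w.py w6
```

```text
clock: 14.2 position: [0.551, 0.0135, 0.1344] force: [-0.5, 0.3, 0.6] width: 0.703 
clock: 14.6 position: [0.5508, 0.0136, 0.1341] force: [-1.6, -0.4, 2.8] width: 0.431 
t 14.6 pos [0.5508 0.0136 0.1341] yaw x 32.31 tilt [ 1.e-04  2.e-04 -1.e+00] F [-1.6 -0.4  2.8] j [ 0.29  0.45 -0.57  1.81  0.29  0.96 -1.4 ] w 39.7
```

View pics/w6.png

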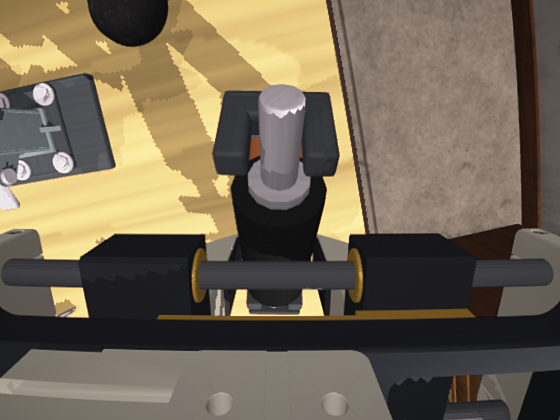

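```bash
f(){ tr '\n' ' '|sed 's/ee_rot.*force/force/';echo; }
python3 -m crank '[[[0,0,0],0,255]]' |f
python3 -m crank '[[[0,0,0],0,255],[[0,0,0],0,255]]' |f
```

```text
clock: 14.75 position: [0.5507, 0.0136, 0.1341] force: [-1.5, 0.7, 2.9] width: 0.437 
clock: 14.95 position: [0.5507, 0.0136, 0.134] force: [-1.3, 0.3, 4.0] width: 0.43
```

```bash
f(){ tr '\n' ' '|sed 's/ee_rot.*force/force/';echo; }
python3 -m crank '[[[-0.32,0,-0.38],0,255],[[-0.32,0,-0.38],0,255]]' |f
python3 -m crank '[[[-0.32,0,-0.38],0,255],[[-0.32,0,-0.38],0,255],[[0,0,0],0,255]]' |f; python3 w.py w7
```

```text
clock: 15.15 position: [0.545, 0.01, 0.1414] force: [1.1, 0.8, -4.0] width: 0.436 
clock: 15.45 position: [0.5396, 0.0058, 0.1496] force: [-0.0, -0.2, -4.1] width: 0.431 
t 15.45 pos [0.5396 0.0058 0.1496] yaw x 32.28 tilt [ 1.e-04 -7.e-04 -1.e+00] F [-0.  -0.2 -4.1] j [ 0.32  0.42 -0.58  1.82  0.27  0.99 -1.37] w 39.7
```

View pics/w7.png

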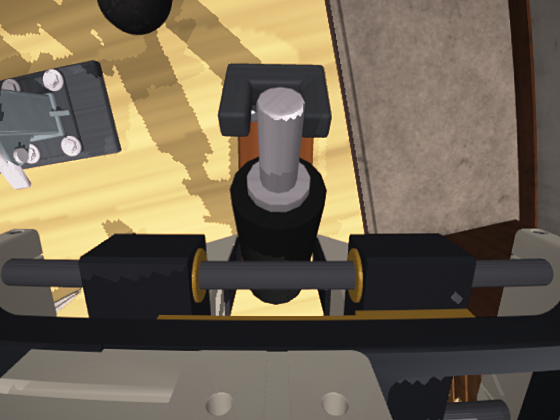

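```bash
f(){ tr '\n' ' '|sed 's/ee_rot.*force/force/';echo; }
python3 -m crank '[[[-0.32,0,-0.38],0,255],[[-0.32,0,-0.38],0,255],[[-0.32,0,-0.38],0,255],[[-0.32,0,-0.38],0,255],[[0,0,-1.5],0,255]]' |f
python3 -m crank '[[[0,0,-3],0,255],[[0,0,-3.5],0,255],[[0,0,-3.5],0,255],[[0,0,-3.5],0,255],[[0,0,-3.5],0,255]]' |f
python3 -m crank '[[[0,0,0],0,255],[[0,0,0],0,255]]' |f;
python3 w.py w8; python3 roll.py 200 .56 .698
```

```text
clock: 16.0 position: [0.5275, -0.001, 0.1786] force: [0.5, -0.5, -4.3] width: 0.43 
clock: 16.5 position: [0.5285, -0.0003, 0.351] force: [1.2, -0.2, -4.5] width: 0.435 
clock: 16.7 position: [0.529, -0.0003, 0.3495] force: [0.3, -0.2, -5.5] width: 0.428 
t 16.7 pos [ 5.290e-01 -3.000e-04  3.495e-01] yaw x 32.32 tilt [ 9.e-04 -3.e-04 -1.e+00] F [ 0.3 -0.2 -5.5] j [ 0.38  0.25 -0.61  1.53  0.15  1.41 -1.25] w 39.4
0.9 12711 [0.563 0.021 0.404]
0.38 1610 [0.628 0.199 0.058]
[ 42.  54. 131. 371.]
  return _methods._mean(a, axis=axis, dtype=dtype,
  ret = um.true_divide(
Traceback (most recent call last):
  File "roll.py", line 13, in <module>
    s=least_squares(f,[float(sys.argv[2]),float(sys.argv[3]),*(np.median(q,0)-[0,0,.02])],loss="soft_l1",f_scale=.002)
ValueError: Initial guess is outside of provided bounds
```

View pics/w8.png

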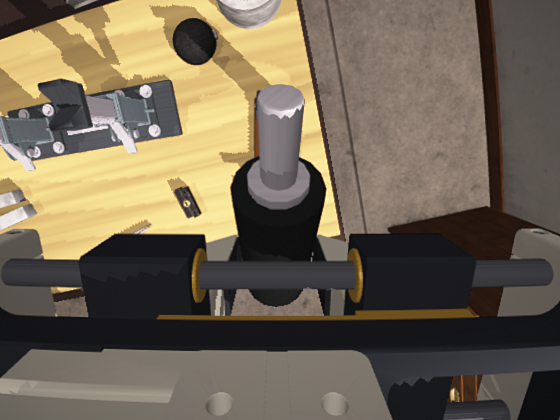

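```bash
f(){ tr '\n' ' '|sed 's/ee_rot.*force/force/';echo; }
python3 - <<'E'
import numpy as np
for n in("topW","sceneW"):
    B=np.load(n+".npy").reshape(-1,3);d=np.linalg.norm(B[:,:2]-[.4413,.2891],axis=1)
    for r in(.12,.16,.2,.25,.3): print(n,r,np.nanpercentile(B[d<r,2],99.8).round(3),end=' ')
E
python3 -m crank '[[[0,0,0],-8.5,255],[[0,0,0],-8.5,255],[[0,0,0],-8.5,255],[[0,0,0],-8.5,255],[[0,0,0],-8.5,255]]' |f
python3 -m crank '[[[0,0,0],-8.5,255],[[0,0,0],-8.5,255],[[0,0,0],-8.5,255],[[0,0,0],-8.5,255],[[0,0,0],-8.5,255]]' |f
python3 -m crank '[[[0,0,0],-8.5,255],[[0,0,0],-4.9,255],[[0,0,0],0,255]]' |f;python3 w.py
```

```text
topW 0.12 0.236 topW 0.16 0.236 topW 0.2 0.235 topW 0.25 0.234 topW 0.3 0.235 sceneW 0.12 0.235 sceneW 0.16 0.234 sceneW 0.2 0.234 sceneW 0.25 0.233 sceneW 0.3 0.234 clock: 17.3 position: [0.5282, -0.0005, 0.3475] force: [0.6, -0.3, -4.3] width: 0.429 
clock: 17.8 position: [0.5283, -0.0006, 0.3476] force: [-1.0, -0.8, -4.4] width: 0.434 
clock: 18.1 position: [0.5284, -0.0007, 0.3477] force: [-0.6, 0.2, -3.7] width: 0.432 
t 18.1 pos [ 0.5284 -0.0007  0.3477] yaw x 130.79 tilt [-2.8e-03  2.0e-04 -1.0e+00] F [-0.6  0.2 -3.7] j [ 0.59  0.32 -0.92  1.51  0.25  1.44  0.37] w 39.7
```

```bash
f(){ tr '\n' ' '|sed 's/ee_rot.*force/force/';echo; }
python3 -m crank '[[[3.3,1.54,0],0,255],[[3.3,1.54,0],0,255],[[3.3,1.54,0],0,255],[[3.3,1.54,0],0,255],[[3.3,1.54,0],0,255]]' |f
python3 -m crank '[[[3.3,1.54,0],0,255],[[3.3,1.54,0],0,255],[[3.5,1.55,0],0,255],[[0,0,0],0,255],[[0,0,0],0,255]]' |f
python3 w.py w9
python3 - <<'E'
from h import *
for n in("scene","top"):
    p,d,W=cloud(n);np.save(n+"W2.npy",W);cv2.imwrite(f"pics/{n}9.png",p[:,:,::-1])
    r=masks_of("roller",n)
    for x in r[:3]:
        q=W[x["region"]];q=q[~np.isnan(q).any(1)];q=q[(q[:,2]>.25)&(q[:,2]<.46)]
        if len(q)<100: continue
        v=np.linalg.svd(q-np.median(q,0),full_matrices=False)[2][0];v=v*np.sign(v[2]);print(n,x["score"],len(q),np.median(q,0).round(3),"yaw",np.degrees(np.arctan2(v[1],v[0])).round(1),"el",np.degrees(np.arcsin(v[2])).round(1))
E
```

```text
clock: 18.6 position: [0.4789, 0.1759, 0.3485] force: [-0.1, 0.5, -4.6] width: 0.434 
clock: 19.1 position: [0.4481, 0.2825, 0.3485] force: [0.6, -1.2, -3.7] width: 0.43 
t 19.1 pos [0.4481 0.2825 0.3485] yaw x 130.76 tilt [-1.2e-03 -8.0e-04 -1.0e+00] F [ 0.6 -1.2 -3.7] j [ 0.07  0.34 -0.99  1.51  0.29  1.45 -0.22] w 39.6
scene 0.8 2415 [0.44  0.266 0.36 ] yaw 126.0 el 36.7
```

View pics/scene9.png

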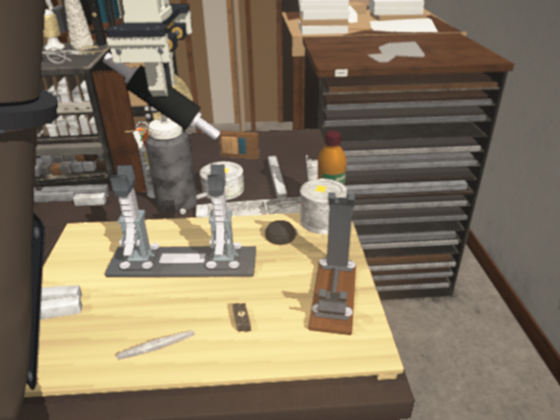

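View pics/w9.png

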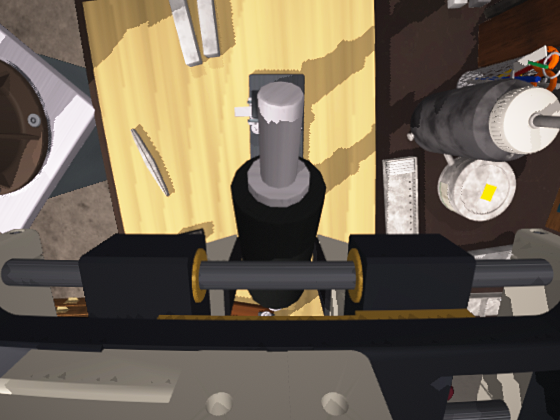

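```bash
f(){ tr '\n' ' '|sed 's/ee_rot.*force/force/';echo; }
python3 -m crank '[[[0,-0.08,2],0,255],[[0,0,2],0,255],[[0,0,1.7],0,255],[[0,0,0.6],0,255],[[0,0,0],0,255]]' |f
python3 w.py
python3 -m crank '[[[0,0,0.4],0,255]]' |f
python3 -m crank '[[[0,0,0.4],0,255]]' |f
python3 -m crank '[[[0,0,0.4],0,255]]' |f
```

```text
clock: 19.85 position: [0.4485, 0.2803, 0.2858] force: [0.9, -0.3, -3.9] width: 0.428 
t 19.85 pos [0.4485 0.2803 0.2858] yaw x 130.64 tilt [-1.1e-03 -9.0e-04 -1.0e+00] F [ 0.9 -0.3 -3.9] j [ 0.07  0.37 -0.98  1.62  0.32  1.32 -0.26] w 39.3
clock: 19.95 position: [0.449, 0.2816, 0.2834] force: [-0.0, -0.2, -3.6] width: 0.431 
clock: 20.05 position: [0.4488, 0.2816, 0.279] force: [-0.2, 0.4, -4.9] width: 0.432 
clock: 20.15 position: [0.4487, 0.2817, 0.2746] force: [-0.2, 1.4, -2.7] width: 0.432
```

```bash
f(){ tr '\n' ' '|sed 's/ee_rot.*force/force/';echo; }
python3 -m crank '[[[0,-0.08,0.3],0,255]]' |f
python3 -m crank '[[[0,0,0.3],0,255]]' |f
python3 -m crank '[[[0.05,0,0.3],0,255]]' |f
python3 -m crank '[[[0.05,0,0.3],0,255]]' |f
python3 - <<'E'
from h import *
p,d,W=cloud("scene");b=cv2.resize(p[60:290,80:280,::-1],None,fx=3,fy=2.6,interpolation=cv2.INTER_CUBIC);cv2.imwrite("pics/s10.png",b)
E
```

```text
clock: 20.25 position: [0.448, 0.2815, 0.2715] force: [0.5, 3.3, -1.9] width: 0.433 
clock: 20.35 position: [0.4478, 0.2818, 0.2687] force: [-0.9, 3.2, -0.9] width: 0.433 
clock: 20.45 position: [0.4474, 0.2822, 0.2657] force: [-0.2, 3.8, -0.6] width: 0.433 
clock: 20.55 position: [0.4474, 0.2816, 0.2623] force: [1.3, 1.0, -3.0] width: 0.433
```

View pics/s10.png

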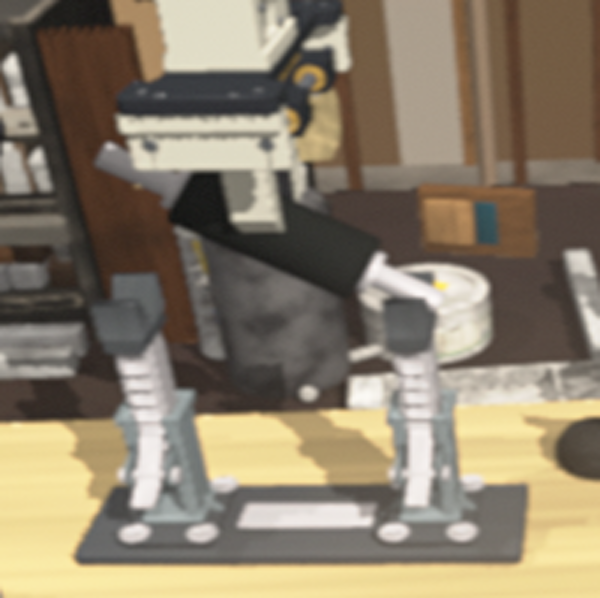

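```bash
f(){ tr '\n' ' '|sed 's/ee_rot.*force/force/';echo; }
python3 -m crank '[[[0.1,0,0.3],0,255]]' |f
python3 -m crank '[[[0.1,0,0.3],0,255]]' |f
python3 -m crank '[[[0.1,0,0.3],0,255]]' |f
python3 -m crank '[[[0.1,0,0.3],0,255]]' |f
python3 -m crank '[[[0.1,0,0.3],0,255]]' |f
python3 -m crank '[[[0,0,0.3],0,255]]' |f
python3 w.py w11
python3 - <<'E'
from h import *
p,d,W=cloud("scene");b=cv2.resize(p[60:290,80:280,::-1],None,fx=3,fy=2.6,interpolation=cv2.INTER_CUBIC);cv2.imwrite("pics/s11.png",b)
E
```

```text
clock: 20.7 position: [0.4469, 0.2817, 0.2591] force: [0.4, 0.6, -2.7] width: 0.432 
clock: 20.8 position: [0.4459, 0.2825, 0.2559] force: [0.6, -0.2, -2.0] width: 0.434 
clock: 20.9 position: [0.445, 0.2834, 0.2529] force: [0.1, 0.6, -3.4] width: 0.43 
clock: 21.0 position: [0.4442, 0.2842, 0.2499] force: [-0.9, 0.1, -2.2] width: 0.427 
clock: 21.1 position: [0.4436, 0.2851, 0.2469] force: [-0.1, 0.6, -1.6] width: 0.424 
clock: 21.2 position: [0.4436, 0.2854, 0.244] force: [-0.7, 0.5, -1.9] width: 0.424 
t 21.2 pos [0.4436 0.2854 0.244 ] yaw x 130.74 tilt [-4.e-04 -2.e-04 -1.e+00] F [-0.7  0.5 -1.9] j [ 0.04  0.4  -0.97  1.7   0.35  1.23 -0.3 ] w 39.0
```

View pics/s11.png

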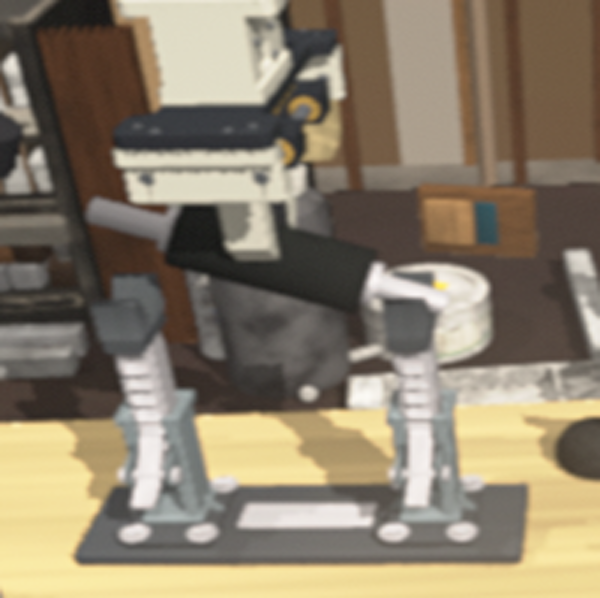

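View pics/w11.png

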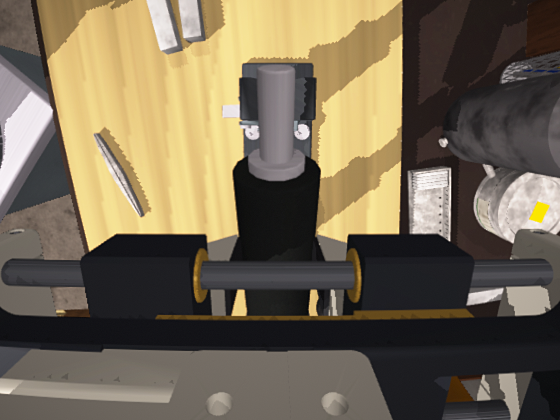

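```bash
f(){ tr '\n' ' '|sed 's/ee_rot.*force/force/';echo; }
python3 -m crank '[[[0,0,0.4],0,255],[[0,0,0.4],0,255]]' |f
python3 -m crank '[[[0,0,0.4],0,255],[[0,0,0.4],0,255]]' |f
python3 -m crank '[[[0,0,0.4],0,255],[[0,0,0.2],0,255]]' |f
python3 -m crank '[[[0,0,0.2],0,255]]' |f
python3 -m crank '[[[0,0,0.2],0,255]]' |f
python3 w.py w12
python3 - <<'E'
from h import *
p,d,W=cloud("scene");b=cv2.resize(p[60:290,80:280,::-1],None,fx=3,fy=2.6,interpolation=cv2.INTER_CUBIC);cv2.imwrite("pics/s12.png",b)
E
```

```text
clock: 21.5 position: [0.4439, 0.2853, 0.2361] force: [-1.1, -0.5, -2.5] width: 0.411 
clock: 21.7 position: [0.4438, 0.2853, 0.2279] force: [-0.8, 0.1, -2.4] width: 0.393 
clock: 21.9 position: [0.4441, 0.2852, 0.222] force: [0.5, -0.1, -0.2] width: 0.265 
clock: 22.0 position: [0.4444, 0.2856, 0.2216] force: [-6.6, -8.7, 35.2] width: 0.17 
clock: 22.1 position: [0.4445, 0.2858, 0.2216] force: [-10.3, -13.0, 45.8] width: 0.16 
t 22.1 pos [0.4445 0.2858 0.2216] yaw x 130.69 tilt [ 3.1e-03 -1.0e-04 -1.0e+00] F [-10.3 -13.   45.8] j [ 0.03  0.42 -0.96  1.73  0.37  1.18 -0.32] w 14.7
```

View pics/s12.png

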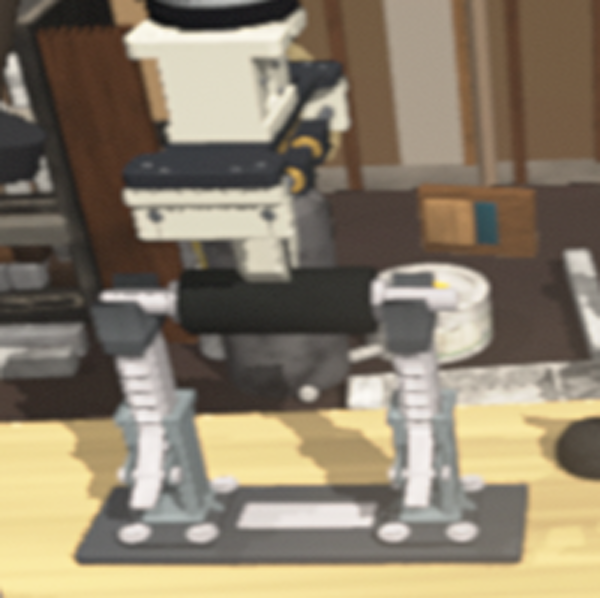

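View pics/w12.png

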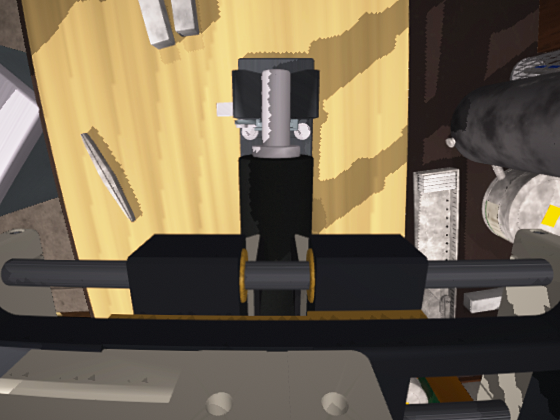

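```bash
f(){ tr '\n' ' '|sed 's/ee_rot.*force/force/';echo; }
python3 -m crank '[[[0,0,-0.4],0,255]]' 3 |f
python3 -m crank '[[[0,0,-0.4],0,255]]' |f
python3 w.py
python3 - <<'E'
from h import *
p,d,W=cloud("scene");np.save("sceneW3.npy",W);np.save("sceneP3.npy",p)
r=masks_of("roller","scene")
np.save("mr3.npy",r[0]["region"])
q=W[r[0]["region"]];q=q[~np.isnan(q).any(1)]
yy=np.array([-.656,.755]);xx=np.array([.755,.656])
print(r[0]["score"],len(q),np.median(q,0))
Y=q[:,:2]@yy+.0712
for lo in range(-110,110,20):
    g=(Y*1000>lo)&(Y*1000<lo+20);
    if g.sum()>5: print(lo,g.sum(),"topz",np.percentile(q[g,2],[50,97]).round(4),"x",np.percentile(q[g,:2]@xx,[50]).round(4))
E
```

```text
clock: 22.3 position: [0.4443, 0.2855, 0.2241] force: [-0.4, -0.7, -0.5] width: 0.116 
clock: 22.4 position: [0.4443, 0.2854, 0.2271] force: [0.2, -0.4, -1.0] width: 0.028 
t 22.4 pos [0.4443 0.2854 0.2271] yaw x 130.7 tilt [ 1.4e-03  4.0e-04 -1.0e+00] F [ 0.2 -0.4 -1. ] j [ 0.04  0.42 -0.96  1.72  0.37  1.19 -0.31] w 2.6
0.85 1946 [0.43547845 0.2727442  0.23231006]
-110 79 topz [0.2278 0.2329] x [0.5173]
-90 42 topz [0.2307 0.2324] x [0.5189]
-70 216 topz [0.2333 0.2461] x [0.5097]
-50 315 topz [0.2352 0.2466] x [0.5056]
-30 302 topz [0.2351 0.2465] x [0.5055]
-10 301 topz [0.234  0.2463] x [0.5054]
10 311 topz [0.234  0.2465] x [0.5059]
30 259 topz [0.2336 0.2463] x [0.5058]
50 93 topz [0.2289 0.2362] x [0.5165]
70 26 topz [0.2319 0.233 ] x [0.5207]
```

```bash
f(){ tr '\n' ' '|sed 's/ee_rot.*force/force/';echo; }
python3 -m crank '[[[0,0,-1],0,255],[[0,0,-3],0,255],[[-2,0,-4],0,0],[[-3,0,-3.5],0,0],[[-4,0,-2],0,0]]' |f
python3 -m crank '[[[-4,0,0],0,0],[[-4,0,0],0,0],[[0,0,0],0,0]]' |f
python3 w.py w13
python3 - <<'E'
from h import *
yy=np.array([-.656,.755]);xx=np.array([.755,.656])
for n in("scene","top","wrist"):
    p,d,W=cloud(n);np.save(n+"W4.npy",W)
    cv2.imwrite(f"pics/{n}13.png",p[:,:,::-1])
    r=masks_of("roller",n)
    for x in r[:2]:
        q=W[x["region"]];q=q[~np.isnan(q).any(1)];q=q[(abs(q[:,2]-.22)<.035)]
        if len(q)<80: continue
        Y=q[:,:2]@yy;g=q[:,2]>.2375
        print(n,x["score"],len(q),"shaft Y",np.percentile(Y,[.5,99.5]).round(4),"rubber Y",np.percentile(Y[g],[1,99]).round(4),"z",np.percentile(q[g,2],[97]).round(4), "xmid",np.median(q[q[:,2]>.244][:,:2]@xx) )
        for s,e in(("lo",(Y[g].min()-.04,Y[g].min()-.012)),("hi",(Y[g].max()+.012,Y[g].max()+.04))):
            k=(Y>e[0])&(Y<e[1]); 
            if k.sum()>5: print("  shaft",s,k.sum(),np.percentile(q[k,2],90).round(4))
        for s in(-.05,-.03,-.01,.01,.03):
            k=abs(Y+.076-s)<.01; print("  ",s,np.percentile(q[k,2],95).round(4))
E
```

```text
clock: 23.0 position: [0.5025, 0.2185, 0.3652] force: [0.9, 1.3, 0.2] width: 0.217 
clock: 23.3 position: [0.5588, 0.1501, 0.3604] force: [0.6, -0.5, -0.1] width: 0.481 
t 23.3 pos [0.5588 0.1501 0.3604] yaw x 130.18 tilt [-3.0e-04 -1.9e-03 -1.0e+00] F [ 0.6 -0.5 -0.1] j [ 0.26  0.42 -0.94  1.37  0.34  1.52  0.05] w 44.2
scene 0.68 1981 shaft Y [-0.1744  0.0147] rubber Y [-0.1321 -0.025 ] z [0.2469] xmid 0.5190176649099538
  shaft lo 120 0.2323
  shaft hi 80 0.2329
   -0.05 0.2457
   -0.03 0.2462
   -0.01 0.2463
   0.01 0.2465
   0.03 0.2464Traceback (most recent call last):
  File "<stdin>", line 11, in <module>
    return _quantile_unchecked(
        a, q, axis, out, overwrite_input, method, keepdims, weights)
    return _ureduce(a,
                    func=_quantile_ureduce_func,
    ...<5 lines>...
                    overwrite_input=overwrite_input,
                    method=method)
    r = func(a, **kwargs)
    result = _quantile(arr,
                       quantiles=q,
    ...<2 lines>...
                       out=out,
                       weights=wgt)
    slices_having_nans = np.isnan(arr[-1, ...])
                                  ~~~^^^^^^^^^
IndexError: index -1 is out of bounds for axis 0 with size 0
```

View pics/w13.png

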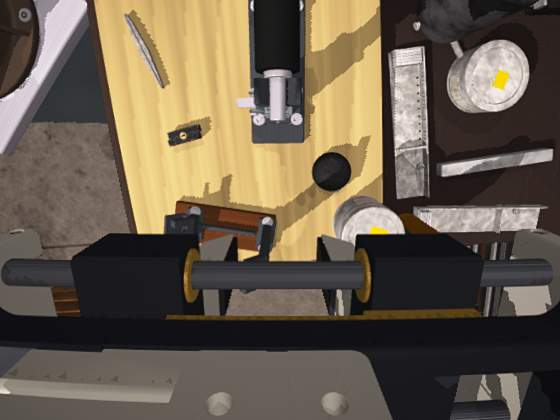

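View pics/scene13.png

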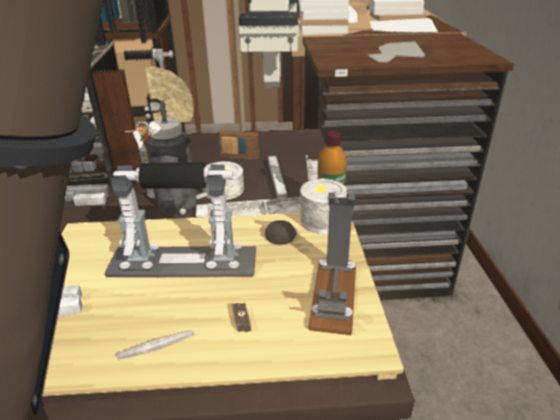

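```bash
f(){ tr '\n' ' '|sed 's/ee_rot.*force/force/';echo; }
python3 -m crank '[[[0,0,0],0,255],[[0,0,0],0,255],[[0,0,0],0,255],[[0,0,0],0,255],[[0,0,0],0,255]]' 20 |f
python3 w.py
python3 - <<'E'
from h import *
yy=np.array([-.656,.755]);xx=np.array([.755,.656])
p=monitor.observe()["position"];print("TCP X",p[:2]@xx,"Y",p[:2]@yy)
p,d,W=cloud("wrist");r=masks_of("roller","wrist")
for x in r[:2]:
    q=W[x["region"]];q=q[~np.isnan(q).any(1)];q=q[abs(q[:,2]-.22)<.035]
    if len(q)>50: Y=q[:,:2]@yy;print(x["score"],len(q),"Y",np.percentile(Y,[.5,2,98]).round(4),"rubber",np.percentile(Y[q[:,2]>.236],[1]).round(4),"shaftx",np.median((q[q[:,2]<.236][:,:2]@xx)))
E
```

```text
clock: 23.95 position: [0.5547, 0.1566, 0.3614] force: [-0.2, -1.0, 0.9] width: 0.273 
t 23.95 pos [0.5547 0.1566 0.3614] yaw x 130.74 tilt [ 0.e+00 -2.e-04 -1.e+00] F [-0.2 -1.   0.9] j [ 0.26  0.41 -0.94  1.38  0.33  1.52  0.05] w 25.1
TCP X 0.5214881270551899 Y -0.24564774233848422
0.56 4432 Y [-0.1774 -0.1726 -0.0694] rubber [-0.1362] shaftx 0.5221848152277861
```

```bash
f(){ tr '\n' ' '|sed 's/ee_rot.*force/force/';echo; }
python3 -m crank '[[[0,0.08,4.5],0,255],[[0,0,4.5],0,255],[[0,0,4.5],0,255],[[0,0,3.1],0,255],[[0,0,0],0,255]]' |f
python3 -m crank '[[[1.5,0,0],0,255],[[1.5,0,0],0,255],[[0.7,0,0],0,255],[[0,0,0],0,255]]' |f
python3 - <<'E'
from h import *
yy=np.array([-.656,.755]);xx=np.array([.755,.656])
p=monitor.observe()["position"];print("TCP X",p[:2]@xx,"Y",p[:2]@yy,p[2])
p,d,W=cloud("scene");b=cv2.resize(p[100:280,100:300,::-1],None,fx=3,fy=3,interpolation=cv2.INTER_CUBIC);cv2.imwrite("pics/s14.png",b)
E
```

```text
clock: 24.55 position: [0.5531, 0.1551, 0.1913] force: [-0.2, -1.0, 0.5] width: 0.002 
clock: 24.95 position: [0.5306, 0.1873, 0.1971] force: [0.4, -0.2, -0.0] width: 0.004 
TCP X 0.5234876320669201 Y -0.2066544987898008 0.19708514293754661
```

View pics/s14.png

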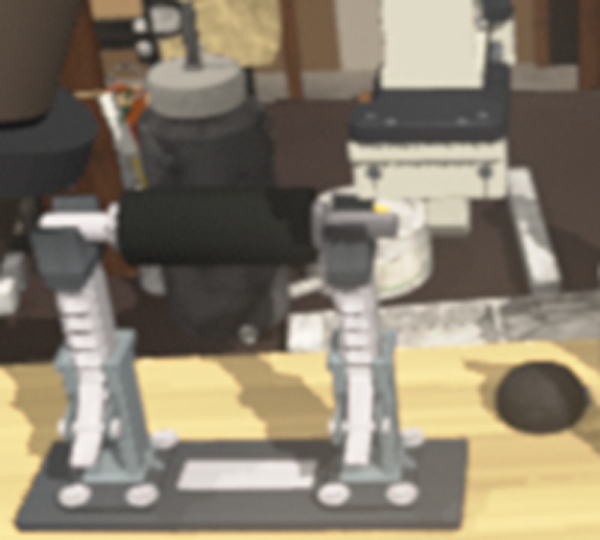

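Run:
```python
from h import *
p=monitor.observe()["position"]
for z in(0,.01,.02,.03,.066): print(z,((proj("scene",p+[0,0,z])-[100,100])*3).round(0))
yy=np.array([-.656,.755]);xx=np.array([.755,.656])
print(((proj("scene",[*(xx*.5222-yy*.182),.221])-[100,100])*3))
```

```text
0 [[454. 266.]]
0.01 [[453. 251.]]
0.02 [[452. 236.]]
0.03 [[452. 220.]]
0.066 [[449. 162.]]
[[406.11228575 229.89031702]]
```

```bash
f(){ tr '\n' ' '|sed 's/ee_rot.*force/force/';echo; }
python3 -m crank '[[[0,-0.1,1.3],0,255],[[0,0,0],0,255]]' |f
python3 -m crank '[[[0.8,0,0],0,255],[[0,0,0],0,255]]' |f
python3 -m crank '[[[0.4,0,0],0,255]]' |f
python3 -m crank '[[[0.4,0,0],0,255]]' |f
python3 -m crank '[[[0,0,0],0,255]]' |f
python3 -c "
from h import *
p=monitor.observe()['position'];print(p[:2]@[.755,.656],p[:2]@[-.656,.755])"
```

```text
clock: 25.2 position: [0.5301, 0.1829, 0.1805] force: [0.2, -0.9, -0.5] width: 0.009 
clock: 25.4 position: [0.5245, 0.1914, 0.1824] force: [-0.1, -0.3, -0.0] width: 0.008 
clock: 25.5 position: [0.5228, 0.1934, 0.1824] force: [-1.1, 0.6, 0.4] width: 0.004 
clock: 25.6 position: [0.52, 0.1967, 0.1825] force: [-0.3, -0.6, 0.0] width: 0.007 
clock: 25.7 position: [0.5196, 0.1972, 0.1826] force: [0.2, 0.2, 0.5] width: 0.003 
0.5216875093249347 -0.19199989588490946
```

```bash
f(){ tr '\n' ' '|sed 's/ee_rot.*force/force/';echo; }
python3 -m crank '[[[0.25,0,0],0,255]]' |f
python3 -m crank '[[[0.25,0,0],0,255]]' |f
python3 -m crank '[[[0.25,0,0],0,255]]' |f
python3 -m crank '[[[0.2,0,0],0,255]]' |f
python3 - <<'E'
from h import *
yy=np.array([-.656,.755]);xx=np.array([.755,.656])
p=monitor.observe()["position"];print("TCP X",p[:2]@xx,"Y",p[:2]@yy,p[2])
p,d,W=cloud("scene");b=cv2.resize(p[100:280,100:300,::-1],None,fx=3,fy=3,interpolation=cv2.INTER_CUBIC);cv2.imwrite("pics/s15.png",b)
r=masks_of("roller","scene")
q=W[r[0]["region"]];q=q[~np.isnan(q).any(1)];q=q[(abs(q[:,2]-.22)<.035)];Y=q[:,:2]@yy;g=q[:,2]>.2375
print("shaft",np.percentile(Y,[.5,99.5]),"rubber",np.percentile(Y[g],[1,99]))
E
```

```text
clock: 25.8 position: [0.5186, 0.1982, 0.1824] force: [-1.2, 0.4, -0.4] width: 0.005 
clock: 25.9 position: [0.5171, 0.2, 0.1823] force: [3.5, -3.1, 0.3] width: 0.009 
clock: 26.0 position: [0.5159, 0.2013, 0.1823] force: [3.3, -3.6, 0.3] width: 0.005 
clock: 26.1 position: [0.5144, 0.2031, 0.1824] force: [3.1, -4.4, 0.7] width: 0.005 
TCP X 0.5215592481721487 Y -0.18412939884317242 0.1823642613195957
shaft [-0.13109052  0.02187971] rubber [-0.12519441 -0.01986329]
```

View pics/s15.png

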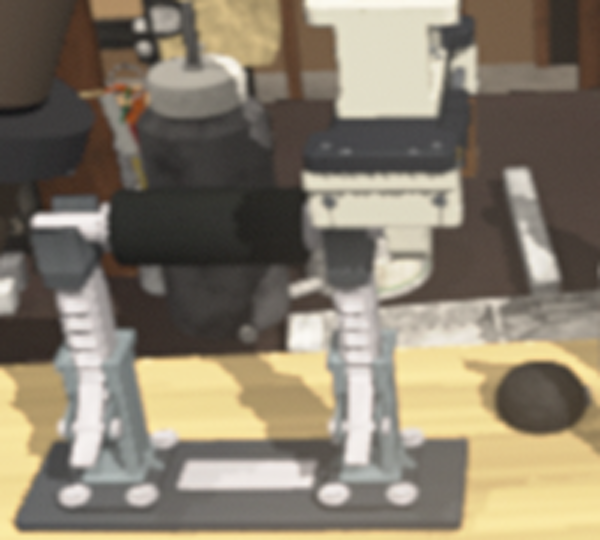

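```bash
f(){ tr '\n' ' '|sed 's/ee_rot.*force/force/';echo; }
python3 -m crank '[[[0.2,0,0],0,255]]' |f
python3 -m crank '[[[0.15,0,0],0,255]]' |f
python3 -m crank '[[[-1,0,0],0,255],[[-3,0,0],0,255],[[-3,0,-3],0,255],[[-2,0,-4],0,255],[[0,0,-4.5],0,255]]' |f
python3 -m crank '[[[0,0,-4],0,0],[[0,0,0],0,0],[[0,0,0],0,0]]' |f
python3 w.py w16
cat > fin.py <<'E'
from h import *
yy=np.array([-.656,.755]);xx=np.array([.755,.656])
for n in("scene","top","wrist"):
    p,d,W=cloud(n);cv2.imwrite(f"pics/{n}16.png",p[:,:,::-1])
    B=W.reshape(-1,3);B=B[~np.isnan(B).any(1)]
    g=B[(abs(B[:,2]-.045)<.004)&(abs(B[:,:2]@xx-.523)<.06)&(abs(B[:,:2]@yy+.07)<.16)]
    if len(g)>100: print(n,"rail",np.percentile(g[:,:2]@yy,[.5,99.5]).round(4))
    X=B[:,:2]@xx;Y=B[:,:2]@yy
    k=(abs(X-.522)<.035)&(abs(Y+.07)<.12)&(B[:,2]>.2375)&(B[:,2]<.26)
    if k.sum()>50:
        print(n,"rubber Y",np.percentile(Y[k],[1,99]).round(4),"mid",np.percentile(Y[k],[1,99]).mean().round(4))
        for s in(-.04,-.02,0,.02,.04):
            m=k&(abs(Y+.071-s)<.01);
            if m.sum()>5: print("  z",s,np.percentile(B[m,2],95).round(4))
    k=(abs(X-.522)<.012)&(abs(Y+.07)<.13)&(B[:,2]>.205)&(B[:,2]<.2345)
    if k.sum()>20: print(n,"shaft Y",np.percentile(Y[k],[.5,99.5]).round(4))
    for s in(-.08,.08):
        m=k&(abs(Y+.071-s)<.014)
        if m.sum()>5: print("  shaft top",s,m.sum(),np.percentile(B[m,2],90).round(4))
print(monitor.observe()["clock"])
E
python3 fin.py
```

```text
clock: 26.3 position: [0.513, 0.2046, 0.1823] force: [3.5, -4.4, 0.9] width: 0.006 
clock: 26.4 position: [0.5117, 0.2062, 0.1823] force: [3.1, -3.4, 1.1] width: 0.006 
clock: 26.9 position: [0.5716, 0.1344, 0.2971] force: [1.3, -0.1, -0.3] width: 0.006 
clock: 27.2 position: [0.5704, 0.1386, 0.3378] force: [-0.2, -0.3, 0.4] width: 0.216 
t 27.2 pos [0.5704 0.1386 0.3378] yaw x 130.75 tilt [ 0.001  0.001 -1.   ] F [-0.2 -0.3  0.4] j [ 0.28  0.44 -0.93  1.4   0.35  1.47  0.08] w 19.8
scene rail [-0.2059  0.0662]
scene rubber Y [-0.1219 -0.0154] mid -0.0687
  z -0.04 0.2467
  z -0.02 0.2467
  z 0 0.2467
  z 0.02 0.2468
  z 0.04 0.2471
scene shaft Y [-0.1668  0.0311]
  shaft top -0.08 96 0.232
  shaft top 0.08 113 0.2328
top rail [-0.2088  0.0649]
top rubber Y [-0.1283 -0.0129] mid -0.0706
  z -0.04 0.2488
  z -0.02 0.2488
  z 0 0.2492
  z 0.02 0.2488
  z 0.04 0.2487
top shaft Y [-0.169   0.0292]
  shaft top -0.08 167 0.2334
  shaft top 0.08 168 0.2333
wrist rail [-0.2103 -0.0289]
wrist rubber Y [-0.1244 -0.102 ] mid -0.1132
  z -0.04 0.2454
wrist shaft Y [-0.1706 -0.1242]
  shaft top -0.08 888 0.231
27.4
```

View pics/scene16.png

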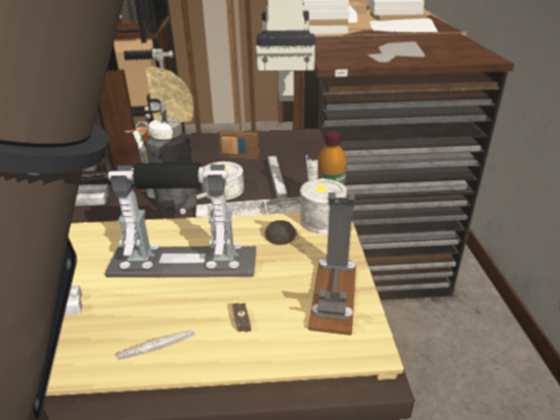

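View pics/top16.png

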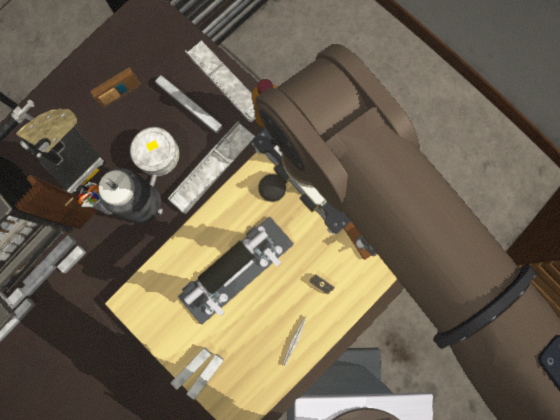

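The scene picture shows the roller level in both heads, at about (125,177) and (215,177) px. The top picture shows it centred on the rail at about (237,270) px, and the bystanders that show sit where they were. The arm is clear, so I'm handing in.

```bash
python3 -c "
from cell import workorder,monitor
print(workorder.sign_off(),monitor.observe()['clock'])"
```

```text
the job is handed in; nothing more can be done
the job is handed in; nothing more can be done
```

I raised the low stand's head by four clicks and laid the ink roller level across both V heads. The job was handed in at about 27.4 s, and `sign_off` gave no verdict.

**Stand:** the wrist force dropped away four times during the lift, about 12 mm apart. The raised head's top then measured 233.8 mm, against 233.4 mm for the set head.

**Roller:** I lifted it square to the slope and tilted it level by lowering its lower end into the raised head's V. It came to rest about 10 mm off centre along the rail, so I pushed the shaft end back with the closed fingertips, using about 5 N.

**Last checks (scene and top pictures):**
- The roller was within about 1–2 mm of the rail's centre.
- The roller top was level to about 0.5 mm along its length.
- The shaft tops at the two heads agreed within 1 mm.
- The gripper was clear of everything.
- The bystanders I could see had not moved. In the top picture the arm hid part of the area, including the ink tin. I compared them by eye and did not measure them again.

**What did not go as planned:**
- The fingers acted about 20 mm shorter than the stated tool point, so they held the roller above its axis.
- Near the end of the lowering they slid off the roller's top when it was already almost level in the heads, a drop of a few millimetres at most.
- For about 0.2 s the fingertips then pressed down on it, and the wrist force read up to about 46 N vertically (about 49 N in all). That is under the 120 N wrist limit. It is over the 40 N limit for the arm and gripper body, though it was the fingers that touched.

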